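# Put the component reel away in its rack lane

### The arm

A 7-joint arm with a two-finger parallel gripper is mounted at the origin on the work surface. World frame = base frame: x ahead of the robot, y to its left, z up, the work surface at z = 0. Lengths are in mm, angles in rad, forces in N, time in s.
With the tool pointing down it reaches from about 400 to 750 mm from the base axis. Payload 19.5 kg.
Tool frame: the origin (TCP) lies midway between the tips of the shut fingers; the grasp point (between the pads) lies 19 mm behind it; z points along the fingers, y is the line along which they close (so a half turn about z gives the same grasp; the last joint's range is limited). The gripper opens to 85 mm and grips with 20 to 120 N. Pads are 22 mm wide; open, the fingers measure 114 mm over their backs; the gripper's body (76 mm by 85 mm) begins 54 mm behind the grasp point. The pads swing forward as they close: fully open they stand 13 mm farther back than shut.
Start: joints at [1.272, 0.707, -0.028, 1.485, 0.022, 0.951, -0.075], TCP at [146.036, -556.119, 231.268] pointing down, gripper open.
Joint ranges: [-2.71, 2.71], [-0.32, 2.16], [-1.57, 1.52], [0, 2.45], [-1.46, 4.6], [0, 2.02], [-2.83, 2.83]. Speed limits (rad/s): [1.89, 1.89, 2.57, 2.57, 3.01, 3.01, 3.01].

### API

Orientations are given as a rotation vector (axis times angle).
In Python, from bench import arm gives the robot as it stands.
- The arm moves only by the tool play_rows, never from a script. Its argument "motion" is a list that holds one entry, the list of rows, each a list of 4 numbers: the shift along the tool's x, y, z in cm, then the turn about the tool's z in rad. In form: [[[dx, dy, dz, roll], ...]]. A call has 1 to 5 rows; each row is the pose to reach, as a shift and turn from the pose commanded when the call began, along the tool's axes at that moment; what a row does not reach only later rows make up. A row lasts 1/8 s, in which the tool goes at most 62.5 mm and 10.7 degrees, less where a joint would pass 70% of its speed; a pose out of reach is approached as far as the arm can. A call with a gripper value outside its range is refused whole. "hand" is the finger opening in cm, from 0 to 8.54, set as the call begins (left out, the last holds). The fingers move at their own pace and stop on an object; the grip force is fixed at half the most. Time passes only in rows, so rows that repeat a pose let the fingers close. It gives the time, the measured TCP pose, the force, the opening and the grip force at its end, in the units of the state.
- arm.get_state(): the state, without advancing time (a new reading comes with each control period).
- arm.get_image(name): name is "scene" or "top"; returns a dict with "color" (384x512x3 uint8, blue, green, red), "mtx" (3x3 intrinsics, pixels), "pose" (4x4, takes a point from camera to world coordinates). Camera axes: x right, y up, looking along -z (the intrinsics and any distortion apply to the point x, -y, -z); pixel columns grow to the right and rows downward; lengths in mm; the calibration is good to about 2 mm. A picture is of the moment at which its call begins. There is no depth.
- arm.finish_job(): hands the job in; it is judged then, once.
The state is a dict: "clock": time; "joint_positions": joint angles; "joint_velocities": joint speeds; "joint_torque": joint torques, N m; "tcp_pos": TCP position; "tool_rot": TCP orientation; "contact_force": force on the tool from outside, world axes, zero at the start; "ft_torque": the same for the moment, N m; "opening": opening from 0.0 (shut) to 1.0 (fully open); "grasp_force": force on a finger pad.
Only numpy, scipy, OpenCV 4.12 (cv2) and the standard library are available. Lean on these libraries where they do the work, as an engineer would, in place of code of your own. Each camera call takes 0.05 s, during which the arm holds its last target. There are 200 camera calls.

### The job

Take the blue component reel out of the roller cradle and put it away, standing on edge on the bench, in the rack lane under the blue tag: it goes in from the front, over the low front bar, all the way until it sits between that bar and the back stop bar. Leave the other reels, the parts box and the solder spool where they are.

Things in the scene. Friction and masses are not known exactly. Their poses are not given: they have to be found in the camera images.
- reel_blue: The blue tape reel to put away: a disc 180 mm in diameter, 30 mm wide over its flat flanges, 0.17 to 0.34 kg, standing on edge. Origin at its centre; y axis is the axle (level, across the width), x and z turn as it rolls. It can be pinched across the width anywhere near the rim. Centre 103 mm above the bench in the cradle, 90 mm when it stands on the bench.
- cradle: Fixed black roller cradle holding the blue reel at the start. Base 150 x 70 x 6 mm, origin at the centre of its underside on the bench; x lies in the reel's plane, y along its axle. The reel rests on two rollers between grey cheeks 34 mm apart and 46 mm high: lift it straight up 50 mm before moving sideways.
- rack: Fixed grey steel rack, open below, 205 (y) x 195 (x) x 206 mm. Origin on the bench at mid-width, at the front of the wire dividers, where the lanes begin; x points into the lanes. Five lanes 35 mm wide centred at y = -80, -40, 0, 40, 80 mm; reels stand on the bench itself. The slotted top sheet, 200 to 206 mm up, covers the lanes from x = 15 mm on: no way in from above.
- front_bar (a point): Middle of the rack's front bar, a round 4 mm bar lying on the bench across all lanes, 25 mm behind the front of the dividers (bar along y, axes as the rack's). A reel must be rolled over it. Push the standing reel at or below the middle of its height with 3 to 10 N: pushed high on its rear rim it can jam against the bar.
- back_stop (a point): Middle of the front of the rack's back stop, a round bar along y across all lanes, 90 mm above the bench, 147 mm behind the front of the dividers. A reel fully home nearly touches it: its centre is 52 to 57 mm behind the front of the dividers, and it stands out about 35 mm in front of them.
- tag_blue: Blue plastic tag, 32 mm wide, clipped on the front edge of the rack's top sheet over the blue reel's lane, one of the three middle lanes. Origin on the lane's centre line, at the front edge of the sheet (15 mm behind the front of the dividers), 206 mm above the bench; x points into the lane, z up. A reel fully home has its centre at x = 37 to 42 mm in this frame.
- reel_white: White tape reel of the same size (180 x 30 mm, origin at the centre), home in an outer lane; must stay.
- reel_black: Black tape reel of the same size (180 x 30 mm, origin at the centre), home in the other outer lane; must stay.
- parts_box: Small closed green and brown cardboard box, 100 x 65 x 48 mm, origin at the centre of its underside; must stay.
- solder: Spool of solder standing on end, 60 mm in diameter, 55 mm high, orange flanges, origin at the centre of its underside; must stay.
Things that resemble listed ones, but are neither listed nor needed, are in the scene too. There is more than one size of the reel_blue; the one meant has the size given above.

How it is judged:
By the outcome, as a careful person would: the job done as asked, in the order asked, and still so for the second after the job is handed in, with the robot touching nothing.
It also fails if it takes over 61 s, if anything falls off the work surface, if the arm or the gripper's body presses on something with over 40 N, if the wrist force passes 120 N, or if a joint passes its speed limit or range.

## Working session

There is one attempt and no reset: what is moved stays moved. The work goes in short steps, Python scripts to look and compute and a tool call to move; the robot and the scene stay as the last step left them, time stands still between calls to the robot, and variables do not carry over. Pictures are saved under pics/ and viewed, at most 10 in all, crops included, and the job is handed in when it is done.

Besides the shell and the picture viewer there is one more tool, called after "Emit:" as name(argument=value, ...) on one line, values as JSON. play_rows: Moves the arm, as the interface text tells. Its arguments: {"type":"object","properties":{"motion":{"type":"array"},"hand":{"type":"number"}},"required":["motion"]}

```bash
mkdir -p pics; cat > h.py <<'E'
from bench import arm
import cv2,numpy as np
from scipy.spatial.transform import Rotation as R
def snap(n,f,crop=None,s=1):
    d=arm.get_image(n); im=d["color"]
    np.savez("pics/"+n+".npz",**d)
    if crop: x0,y0,x1,y1=crop; im=im[y0:y1,x0:x1]
    cv2.imwrite("pics/"+f,cv2.resize(im,None,fx=s,fy=s,interpolation=cv2.INTER_CUBIC)); return d
def ray(d,u,v):
    K=d["mtx"];P=d["pose"]
    c=np.linalg.solve(K,[u,v,1.]); r=P[:3,:3]@[c[0],-c[1],-c[2]]
    return P[:3,3],r
def atz(d,u,v,z):
    o,r=ray(d,u,v); return o+r*(z-o[2])/r[2]
def proj(d,p):
    P=d["pose"];q=P[:3,:3].T@(np.asarray(p,float)-P[:3,3]); q=q*[1,-1,-1]
    q=d["mtx"]@q; return q[:2]/q[2]
E
python3 - <<'E'
from h import *
a=snap("scene","s0.png",s=1.5);b=snap("top","t0.png",s=1.5)
for d in(a,b):print(d["mtx"],d["pose"].round(3),d.keys())
print(arm.get_state())
E
```

```text
[[386.89585427   0.         260.13155742]
 [  0.         386.89585427 191.74612546]
 [  0.           0.           1.        ]] [[-7.430000e-01 -5.170000e-01  4.260000e-01  1.008158e+03]
 [ 6.700000e-01 -5.750000e-01  4.710000e-01  4.522960e+02]
 [ 1.000000e-03  6.350000e-01  7.730000e-01  9.657900e+02]
 [ 0.000000e+00  0.000000e+00  0.000000e+00  1.000000e+00]] dict_keys(['color', 'mtx', 'pose'])
[[443.86287084   0.         261.38947805]
 [  0.         443.86287084 189.15581857]
 [  0.           0.           1.        ]] [[ 6.30000e-02  9.75000e-01 -2.14000e-01  2.65522e+02]
 [-9.98000e-01  6.20000e-02 -1.00000e-02 -6.13490e+01]
 [ 4.00000e-03  2.14000e-01  9.77000e-01  1.56565e+03]
 [ 0.00000e+00  0.00000e+00  0.00000e+00  1.00000e+00]] dict_keys(['color', 'mtx', 'pose'])
{'clock': 0.1, 'joint_positions': array([ 1.27231074,  0.70699802, -0.02759189,  1.48493308,  0.02199501,
        0.95091213, -0.07549584]), 'joint_velocities': array([-0.0009544 , -0.00185098, -0.00032524, -0.0024272 , -0.00129196,
       -0.00150212,  0.00059264]), 'joint_torque': array([ 3.78062949e-03, -8.84282470e+01,  1.23736046e+00, -2.36452907e+01,
        1.69713685e-02,  4.93538988e-03, -3.25950987e-05]), 'tcp_pos': array([ 145.96596384, -555.92717322,  230.90349974]), 'tool_rot': array([-3.11481122e+00, -4.02101481e-01,  2.53673026e-04]), 'contact_force': array([-0.29674281,  0.43055579,  0.10651637]), 'ft_torque': array([ 0.01061152,  0.02800929, -0.0238781 ]), 'grasp_force': 0.0, 'opening': 1.0030039741833785}
```

View pics/s0.png

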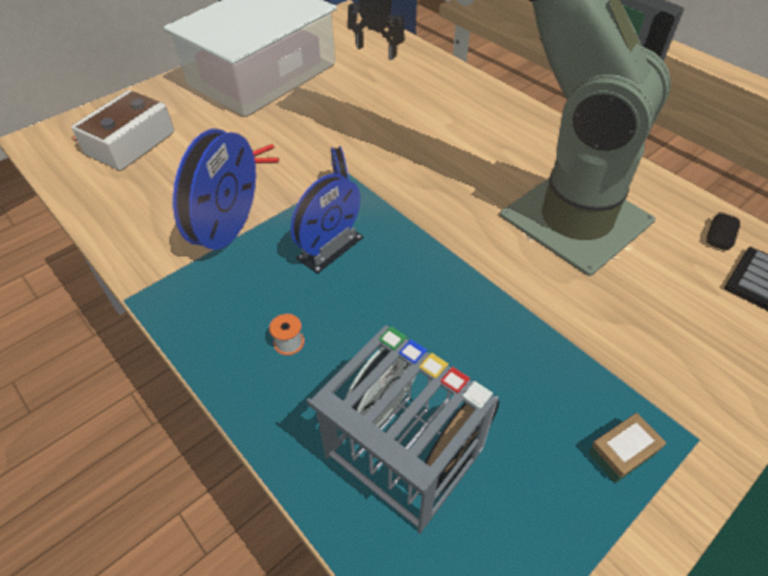

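View pics/t0.png

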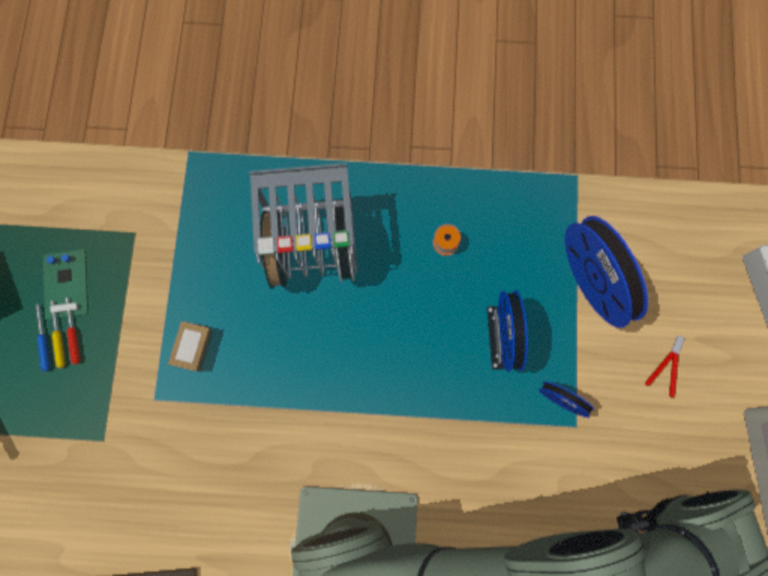

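Candidates (768-px top view): large blue reel (606,270), small blue reel (567,398), and the blue reel in the cradle (512,330), which is in the black roller cradle and matches the size. The blue tag is at (322,240), between yellow and green. I'll check these in close crops.

```bash
python3 - <<'E'
from h import *
def comp(n,r1,r2,s,f):
    im=np.load("pics/"+n+".npz")["color"]
    o=[cv2.resize(im[r[1]:r[3],r[0]:r[2]],None,fx=s,fy=s,interpolation=cv2.INTER_CUBIC) for r in(r1,r2)]
    H=max(x.shape[0] for x in o)
    o=[cv2.copyMakeBorder(x,0,H-x.shape[0],0,0,0) for x in o]
    cv2.imwrite("pics/"+f,np.hstack(o))
comp("top",(162,105,242,195),(318,185,370,255),6,"tc.png")
comp("scene",(205,212,335,352),(190,95,250,182),4,"sc.png")
E
```

```text
(no output)
```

View pics/tc.png

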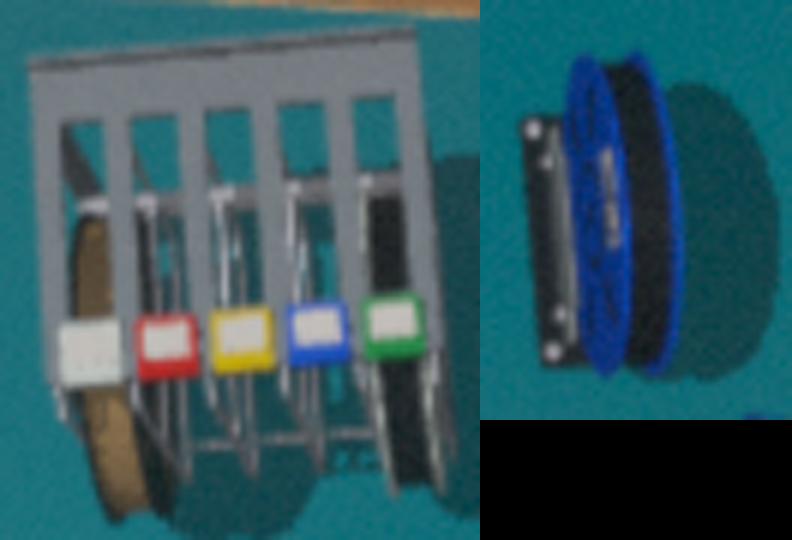

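View pics/sc.png

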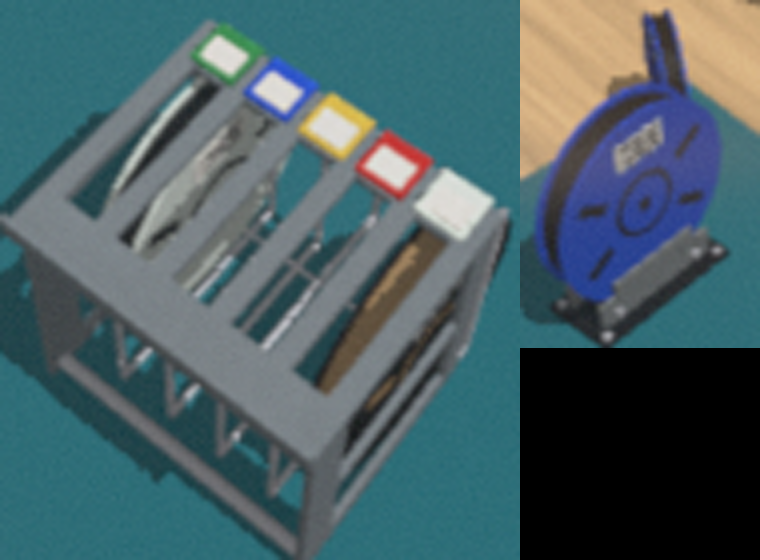

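Top crop: the five tag centres are white (91,352), red (168,346), yellow (243,339), blue (319,332) and green (393,325), so blue is the lane at y=-40. The blue lane is empty. The reel in the cradle spans (562–683, 55–377) and is the medium one. Next I'll fit both poses.

```bash
cat > fit.py <<'E'
from h import *
from scipy.optimize import least_squares,minimize
T=dict(np.load("pics/top.npz"));S=dict(np.load("pics/scene.npz"))
def tp(U,V):return np.array([(U+.5)/6-.5+162,(V+.5)/6-.5+105])
def sp(U,V):return np.array([(U+.5)/4-.5+205,(V+.5)/4-.5+212])
obs=[]
for y,p in zip((80,40,0,-40,-80),[(91,352),(168,346),(243,339),(319,332),(393,325)]): obs.append((T,(None,y,207),tp(*p)))
for y,p in zip((-80,-40,0,40,80),[(228,53),(281,91),(337,126),(394,165),(455,204)]): obs.append((S,(None,y,207),sp(*p)))
for x,y,p in[(195,102.5,(28,66)),(195,-102.5,(415,30))]: obs.append((T,(x,y,206),tp(*p)))
for x,y,p in[(195,102.5,(322,458)),(195,-102.5,(4,218)),(15,-102.5,(212,22)),(15,102.5,(508,213))]: obs.append((S,(x,y,206),sp(*p)))
def res(q):
    x,y,a,tx=q;o=[]
    for d,p,uv in obs:
        px=tx if p[0] is None else p[0]
        w=[x+np.cos(a)*px-np.sin(a)*p[1],y+np.sin(a)*px+np.cos(a)*p[1],p[2]]
        o.append(proj(d,w)-uv)
    return np.concatenate(o)
q=least_squares(res,[480,0,0,20],x_scale=[100,100,1,10],loss="soft_l1").x
print("rack x y yaw tagx",q.round(3));print(res(q).reshape(-1,2).round(1).tolist())
def bm(d,c):
    im=d["color"].astype(int);b,g,r=im[...,0],im[...,1],im[...,2]
    m=((b>80)&(b>1.6*g)&(b>1.8*r)).astype(np.uint8)
    z=np.zeros_like(m);z[c[1]:c[3],c[0]:c[2]]=m[c[1]:c[3],c[0]:c[2]]
    n,l,st,_=cv2.connectedComponentsWithStats(z);return l,st
def big(d,c):
    l,st=bm(d,c);k=[i for i in range(1,len(st)) if st[i,4]>8]
    pts=np.argwhere(np.isin(l,k))[:,::-1].astype(np.int32)
    return cv2.convexHull(pts).reshape(-1,2)
def hull(d,q,zc):
    x,y,a=q;t=np.linspace(0,2*np.pi,60);o=[]
    for s in(-15,15):
        for u in t:o.append(proj(d,[x+90*np.cos(u)*np.cos(a)-s*np.sin(a),y+90*np.cos(u)*np.sin(a)+s*np.cos(a),zc+90*np.sin(u)]))
    return cv2.convexHull(np.array(o,np.float32)).reshape(-1,2)
def fill(h,sh=(384,512)):
    m=np.zeros((sh[0]*4,sh[1]*4),np.uint8);cv2.fillPoly(m,[np.round((h+.5)*4).astype(np.int32)],1);return m
def fitreel(views,q0,zc=103):
    M=[(d,fill(big(d,c))) for d,c in views]
    M=[(d,cv2.dilate(m,np.ones((5,5),np.uint8)),c) for (d,m),(_,c) in zip(M,views)]
    def cost(q):
        s=0
        for d,m,c in M:
            f=fill(hull(d,q,zc)); s+=(f[c[1]*4:c[3]*4,c[0]*4:c[2]*4]!=m[c[1]*4:c[3]*4,c[0]*4:c[2]*4]).sum()/m.sum()
        return s
    q0=np.array(q0,float)
    r=minimize(cost,q0,method="Nelder-Mead",options=dict(initial_simplex=[q0,q0+[15,0,0],q0+[0,15,0],q0+[0,0,.1]]))
    return r.x,r.fun
if __name__=="__main__":
    p0=atz(T,341,220,193);print(p0)
    tv=(T,(318,185,370,251));
    print(fitreel([tv],[p0[0],p0[1],.0]))
    # scene: cheek hides bottom; use rows above it
    print(fitreel([tv,(S,(190,112,236,158))],[p0[0],p0[1],.0]))
    for p in[(45,118),(65,366)]:print("base left",atz(T,(p[0]+.5)/6-.5+318,(p[1]+.5)/6-.5+185,6))
E
python3 fit.py
```

```text
rack x y yaw tagx [6.12243e+02 1.41982e+02 1.62000e-01 3.10110e+01]
[[-0.1, 0.0], [-0.4, -0.2], [-0.3, -0.2], [-0.4, -0.2], [-0.2, -0.2], [-0.1, 0.1], [0.1, -0.5], [-0.0, -0.1], [0.1, -0.3], [-0.2, -0.2], [0.6, 0.0], [-1.1, 0.3], [-3.1, 0.5], [1.1, 2.2], [0.7, -1.0], [-0.9, -1.6]]
[ 483.77197302 -301.69773504  193.        ]
(array([ 4.97133560e+02, -3.17656786e+02,  1.15488184e-01]), np.float64(0.03748628943802826))
(array([ 4.96788518e+02, -3.17487011e+02,  1.13702430e-01]), np.float64(0.08022546176277429))
base left [ 566.66042272 -276.25802715    6.        ]
base left [ 420.32535984 -292.65472593    6.        ]
```

```bash
cat > go.py <<'E'
from h import *
def go(x,y,z,yaw,q=None):
    "shift (cm, tool axes) and roll so TCP is at x,y,z and tool y axis at angle yaw+90deg (mod pi)"
    s=arm.get_state();M=R.from_rotvec(s["tool_rot"]).as_matrix()
    sh=M.T@(np.array([x,y,z])-s["tcp_pos"])/10
    n=M.T@[-np.sin(yaw),np.cos(yaw),0]
    r=-np.arctan2(n[0],n[1]); r=(r+np.pi/2)%np.pi-np.pi/2
    print("shift",sh.round(2),"roll",round(r,3),"| tcp",s["tcp_pos"].round(1),"q7",s["joint_positions"][6].round(2),"yhat",M[:,1].round(3),"z",M[:,2].round(3),"t",s["clock"],"F",s["contact_force"].round(1),"open",round(s["opening"],3))
E
python3 - <<'E'
from go import *
go(459.2,-322.5,260,.113)
T=dict(np.load("pics/top.npz"))
print(atz(T,447/1.5,240/1.5,55),atz(T,567/1.5,398/1.5,60))
E
```

```text
shift [ 36.22 -14.63  -2.9 ] roll 0.144 | tcp [ 146.  -555.9  230.9] q7 -0.08 yhat [ 0.254 -0.967 -0.001] z [-0.     0.001 -1.   ] t 0.1 F [-0.3  0.4  0.1] open 1.003
[ 710.11660572 -168.74366299   55.        ] [ 359.57706845 -452.53575899   60.        ]
```

Emit:
play_rows(motion=[[[5,-2,-2.9,0.05],[10.5,-4.2,-2.9,0.144],[16,-6.4,-2.9,0.144],[21.5,-8.7,-2.9,0.144],[27,-10.9,-2.9,0.144]]], hand=8.5)

```text
clock: 0.72
tcp_pos: [380.8, -380.7, 260.2]
tool_rot: [-3.136, -0.177, 0.0]
contact_force: [0.9, -1.2, 0.3]
opening: 0.995
grasp_force: 0.0
```

Emit:
play_rows(motion=[[[5,-2.0,0,0],[9,-3.5,0,0],[9,-3.5,0,0],[9,-3.5,0,0]]])

```text
clock: 1.23
tcp_pos: [464.4, -337.6, 260.1]
tool_rot: [-3.137, -0.176, 0.001]
contact_force: [-0.6, 0.3, 0.3]
opening: 0.997
grasp_force: 0.0
```

```bash
python3 -c "
from go import *
go(459.2,-322.5,152,.113)"
```

```text
shift [-0.34 -1.55 10.81] roll -0.001 | tcp [ 464.4 -337.6  260.1] q7 -0.84 yhat [ 0.112 -0.994 -0.   ] z [-0.001  0.    -1.   ] t 1.225 F [-0.6  0.3  0.3] open 0.997
```

Align sideways, look, then descend.

Emit:
play_rows(motion=[[[-0.34,-1.55,2,0],[-0.34,-1.55,5,0],[-0.34,-1.55,5,0],[-0.34,-1.55,5,0]]])

```text
clock: 1.72
tcp_pos: [459.7, -323.0, 211.3]
tool_rot: [3.136, 0.175, 0.001]
contact_force: [0.7, -0.3, 0.9]
opening: 0.994
grasp_force: 0.0
```

```bash
python3 -c "
from go import *
go(459.2,-322.5,152,.113)
snap('scene','s1.png',(170,60,290,180),5)"
```

```text
shift [-0.05 -0.06  5.93] roll -0.001 | tcp [ 459.7 -323.   211.3] q7 -0.86 yhat [ 0.112 -0.994  0.001] z [ 0.001 -0.001 -1.   ] t 1.725 F [ 0.7 -0.3  0.9] open 0.994
```

View pics/s1.png

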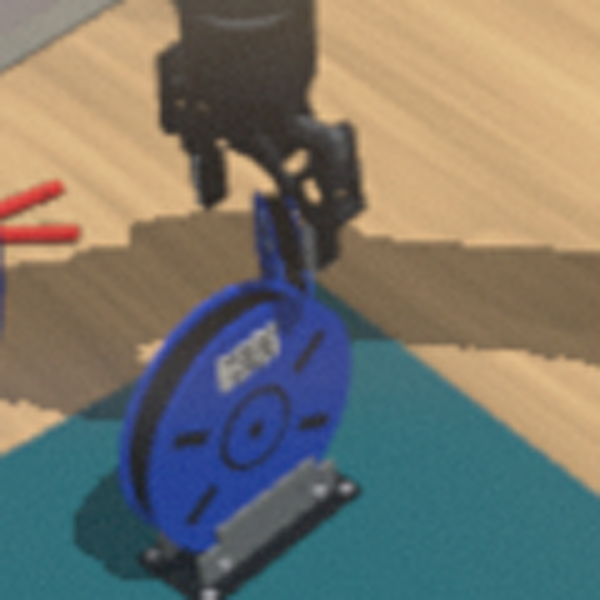

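The open fingers, tips at (212,200) and (325,260), straddle the cradle reel's top rim slightly behind its crown. Descending to grip.

Emit:
play_rows(motion=[[[-0.05,-0.05,3,0],[-0.05,-0.05,5.9,0],[-0.05,-0.05,5.9,0]]])

```text
clock: 2.15
tcp_pos: [458.9, -321.7, 150.9]
tool_rot: [-3.136, -0.177, 0.002]
contact_force: [-1.0, -0.1, 0.6]
opening: 0.992
grasp_force: 0.0
```

Emit:
play_rows(motion=[[[0,0,0,0],[0,0,0,0],[0,0,0,0],[0,0,0,0],[0,0,0,0]]], hand=0)

```text
clock: 2.78
tcp_pos: [459.5, -322.0, 151.9]
tool_rot: [3.136, 0.177, 0.001]
contact_force: [-1.1, -0.6, 6.6]
opening: 0.344
grasp_force: 59.8
```

Emit:
play_rows(motion=[[[0,0,0,0],[0,0,0,0],[0,0,0,0],[0,0,0,0],[0,0,0,0]]])

```text
clock: 3.4
tcp_pos: [459.5, -322.0, 151.9]
tool_rot: [3.136, 0.177, 0.001]
contact_force: [-0.8, 1.5, 7.6]
opening: 0.348
grasp_force: 59.8
```

Emit:
play_rows(motion=[[[0,0,-1.2,0],[0,0,-2.7,0],[0,0,-4.5,0],[0,0,-6.2,0],[0,0,-7.5,0]]])

```text
clock: 4.03
tcp_pos: [459.4, -321.8, 227.8]
tool_rot: [3.136, 0.177, 0.001]
contact_force: [0.3, -0.1, -2.4]
opening: 0.346
grasp_force: 59.5
```

```bash
python3 - <<'E'
from go import *
snap("scene","s2.png",(170,60,290,180),5);snap("top","t2.png")
d=np.array([np.cos(.162),np.sin(.162)]);n=np.array([-d[1],d[0]]);o=np.array([612.2,142.])
p=o-40*n-125*d-38*d;print("pre",p)
go(p[0],p[1],227,.162)
E
sed -i 's/^if __name__.*/if __name__=="__main__" and 1:/' fit.py
```

```text
pre [457.785906    76.23308147]
shift [  4.29 -39.59   0.04] roll -0.049 | tcp [ 459.7 -322.   227.8] q7 -0.86 yhat [ 0.113 -0.994  0.001] z [ 0.002 -0.001 -1.   ] t 4.125 F [ 0.3 -0.1 -1.9] open 0.339
```

View pics/s2.png

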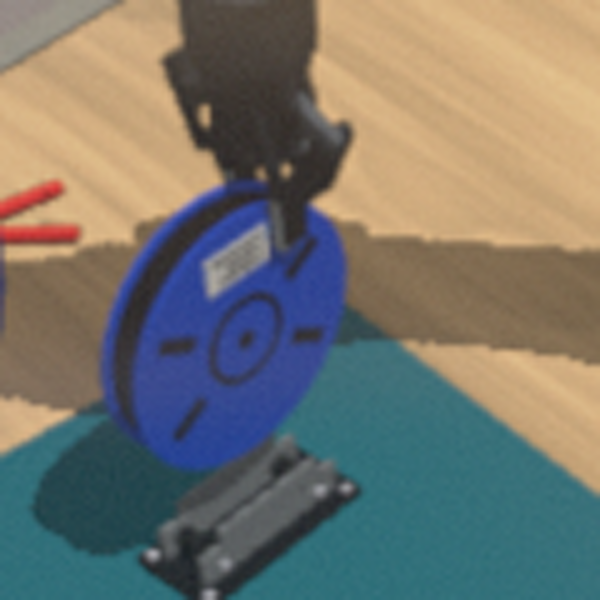

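The reel is held and clear of the cradle, hub at (245,340). Carrying it to the front of the lane.

Emit:
play_rows(motion=[[[0.3,-3,0,-0.01],[0.9,-8,0,-0.02],[1.4,-13,0,-0.03],[1.9,-18,0,-0.04],[2.5,-23,0,-0.049]]])

```text
clock: 4.75
tcp_pos: [457.9, -88.8, 226.1]
tool_rot: [-3.131, -0.254, 0.0]
contact_force: [1.1, 0.5, -1.7]
opening: 0.347
grasp_force: 60.0
```

Emit:
play_rows(motion=[[[0.6,-5,0,0],[1.1,-9.5,0,0],[1.6,-13.5,0,0],[1.8,-15.7,0,0],[1.8,-15.7,0,0]]])

```text
clock: 5.38
tcp_pos: [450.4, 68.9, 226.0]
tool_rot: [-3.131, -0.258, 0.001]
contact_force: [-0.1, -0.3, -3.0]
opening: 0.341
grasp_force: 60.1
```

```bash
cat > lane.py <<'E'
from go import *
d=np.array([np.cos(.162),np.sin(.162)]);n=np.array([-d[1],d[0]]);o=np.array([612.2,142.])
def lane(cx,z,ly=-40,off=-38): # reel centre at rack x=cx
    p=o+ly*n+(cx+off)*d; go(p[0],p[1],z,.162)
E
python3 - <<'E'
from lane import *
lane(-125,141)
E
```

```text
shift [ 0.85 -0.6   8.5 ] roll 0.002 | tcp [450.4  68.9 226. ] q7 -1.52 yhat [ 0.164 -0.987 -0.   ] z [-0.001  0.    -1.   ] t 5.375 F [-0.1 -0.3 -3. ] open 0.341
```

Emit:
play_rows(motion=[[[0.5,-0.3,3,0],[0.85,-0.6,6,0],[0.85,-0.6,8.3,0],[0.85,-0.6,8.3,0]]])

```text
clock: 5.88
tcp_pos: [457.6, 73.9, 142.4]
tool_rot: [3.131, 0.252, -0.004]
contact_force: [0.1, 0.4, -2.1]
opening: 0.343
grasp_force: 60.2
```

```bash
python3 - <<'E'
from lane import *
lane(-60,141)
a=snap("scene","x.png")["color"];b=snap("top","y.png")["color"]
A=cv2.resize(a[170:320,215:365],None,fx=4,fy=4,interpolation=2)[:,:];B=cv2.resize(b[120:270,175:225],None,fx=4,fy=4,interpolation=2)
cv2.imwrite("pics/c3.png",np.hstack([A,B]))
E
```

```text
shift [ 6.56 -0.24  0.12] roll -0.001 | tcp [457.6  73.9 142.4] q7 -1.51 yhat [ 0.16  -0.987  0.   ] z [-0.003 -0.001 -1.   ] t 5.875 F [ 0.1  0.4 -2.1] open 0.343
```

View pics/c3.png

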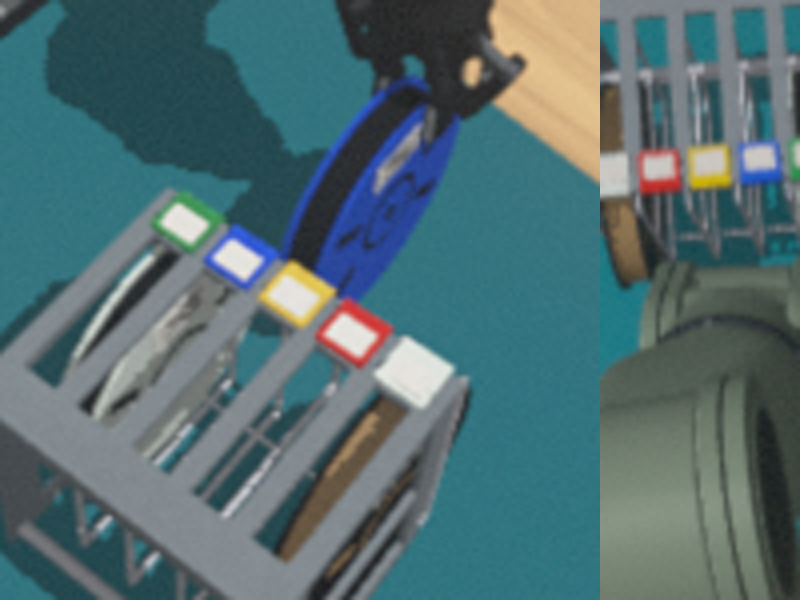

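```bash
python3 - <<'E'
from lane import *
S=dict(np.load("pics/scene.npz"))
t=np.array([457.6,73.9]);h=t+38*d+15*n
print(proj(S,[*h,93.4]), (390.5/4-.5+215,208.5/4-.5+170))
u=np.array(atz(S,390.5/4-.5+215,208.5/4-.5+170,93.4))[:2]-h;print("hub err lane,lateral",u@d,u@n)
# rack tags in scene: blue at crop (238,257), yellow(297,294)
for p,y in(((238,257),-40),((297,294),0),((355,332),40),((187,220),-80),((414,371),80)):
    w=atz(S,(p[0]+.5)/4-.5+215,(p[1]+.5)/4-.5+170,207)[:2]-o;print(y,w@d,w@n)
T=dict(np.load("pics/top.npz"))
for p,y in(((660,171),40),((710,166),0),((761,161),-40)):
    w=atz(T,(p[0]-600+.5)/4-.5+175,(p[1]+.5)/4-.5+120,207)[:2]-o;print("top",y,w@d,w@n)
E
```

```text
[311.92260238 221.59909077] (312.125, 221.625)
hub err lane,lateral -0.2755238121644822 0.4817415818696378
-40 32.33059569578139 -41.42237271079346
0 31.199523696542734 0.17698263744486553
40 30.991081611024597 40.26231526164699
-80 30.53407704873254 -80.8420974076659
80 30.966491372881162 79.71872139817684
top 40 29.97417570789612 38.74317494510715
top 0 30.206385213910163 -1.008233191373061
top -40 30.361270316368365 -41.60867893178273
```

Alignment agrees to within about 1 mm. Advancing into the lane.

Emit:
play_rows(motion=[[[0.3,-0.22,0,0],[1.3,-0.22,0.1,0],[2.5,-0.22,0.1,0],[3.5,-0.22,0.1,0],[3.5,-0.22,0.1,0]]])

```text
clock: 6.6
tcp_pos: [492.9, 82.6, 142.3]
tool_rot: [-3.131, -0.254, -0.001]
contact_force: [-0.5, -0.6, -1.4]
opening: 0.347
grasp_force: 60.1
```

```bash
python3 -c "
from lane import *
lane(-6,141,-40.3)"
```

```text
shift [8.33 0.09 0.13] roll -0.0 | tcp [492.9  82.6 142.3] q7 -1.52 yhat [ 0.161 -0.987 -0.   ] z [ 0.  0. -1.] t 6.6 F [-0.5 -0.6 -1.4] open 0.347
```

Emit:
play_rows(motion=[[[0.5,0.08,0.1,0],[1.5,0.08,0.1,0],[2.5,0.08,0.1,0],[3.5,0.08,0.1,0],[4.2,0.08,0.1,0]]])

```text
clock: 7.22
tcp_pos: [534.6, 88.6, 141.3]
tool_rot: [-3.131, -0.254, -0.0]
contact_force: [0.3, -0.4, -2.0]
opening: 0.34
grasp_force: 60.1
```

Emit:
play_rows(motion=[[[0.8,0,0,0],[1.8,0,0,0],[2.8,0,0,0],[3.7,0,0,0],[3.7,0,0,0]]])

```text
clock: 7.85
tcp_pos: [570.8, 94.6, 141.1]
tool_rot: [-3.131, -0.254, -0.0]
contact_force: [-0.1, 0.0, -3.0]
opening: 0.344
grasp_force: 60.2
```

```bash
python3 - <<'E'
from lane import *
lane(-6,139,-40.3)
S=snap("scene","x4.png");S2=S["color"][170:290,225:345];cv2.imwrite("pics/c4.png",cv2.resize(S2,None,fx=5,fy=5,interpolation=2))
E
```

```text
shift [0.45 0.02 0.21] roll -0.0 | tcp [570.8  94.6 141.1] q7 -1.52 yhat [ 0.161 -0.987 -0.   ] z [ 0.  0. -1.] t 7.85 F [-0.1  0.  -3. ] open 0.344
```

View pics/c4.png

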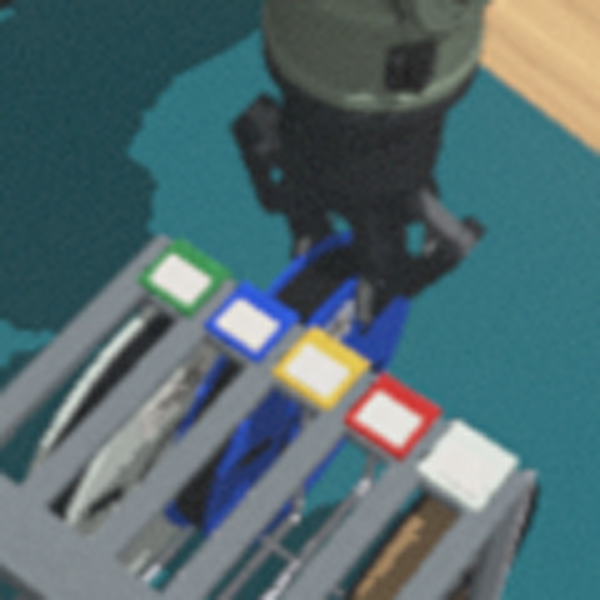

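The reel's leading edge is inside the blue lane, below and between the blue and yellow tags, with no side load. Setting it down.

Emit:
play_rows(motion=[[[0.1,0,0.1,0],[0.1,0,0.2,0],[0.1,0,0.25,0],[0.1,0,0.25,0]]])

```text
clock: 8.4
tcp_pos: [571.4, 94.7, 139.2]
tool_rot: [-3.131, -0.254, -0.0]
contact_force: [-1.8, -0.0, 3.6]
opening: 0.341
grasp_force: 61.3
```

Emit:
play_rows(motion=[[[0,0,0,0],[0,0,0,0],[0,0,0,0],[0,0,0,0]]], hand=4.5)

```text
clock: 8.9
tcp_pos: [571.5, 94.6, 138.8]
tool_rot: [-3.131, -0.254, 0.0]
contact_force: [-0.4, 0.2, -0.2]
opening: 0.524
grasp_force: 0.0
```

Emit:
play_rows(motion=[[[0,0,-1.5,0],[0,0,-4,0],[0,0,-7.5,0],[0,0,-11,0],[0,0,-11,0]]])

```text
clock: 9.52
tcp_pos: [572.3, 94.7, 251.9]
tool_rot: [-3.131, -0.254, -0.007]
contact_force: [-0.8, 0.2, -0.4]
opening: 0.522
grasp_force: 0.0
```

```bash
python3 -c "
from lane import *
lane(-10,250,-40.3,-175)"
```

```text
shift [-1.38e+01  1.00e-02  1.30e-01] roll -0.0 | tcp [572.3  94.7 251.9] q7 -1.54 yhat [ 0.161 -0.987 -0.   ] z [ 0.004  0.001 -1.   ] t 9.525 F [-0.8  0.2 -0.4] open 0.522
```

Emit:
play_rows(motion=[[[-4,0,0,0.05],[-8.5,0,0,0.2],[-12,0,0,0.35],[-13.5,0,0,0.5],[-13.5,0,0,0.5]]], hand=8.5)

```text
clock: 10.15
tcp_pos: [437.7, 73.0, 249.1]
tool_rot: [-3.097, 0.528, 0.0]
contact_force: [1.2, 0.8, -0.5]
opening: 0.993
grasp_force: 0.0
```

```bash
python3 - <<'E'
from lane import *
p=o-40*n-182*d; go(*p,150,.162+np.pi/2)
S=snap("scene","x5.png");B=snap("top","y5.png")["color"]
A=cv2.resize(S["color"][150:290,235:345],None,fx=4,fy=4,interpolation=2);B=cv2.resize(B[130:230,170:260],None,fx=4,fy=4,interpolation=2)
B=cv2.copyMakeBorder(B,0,A.shape[0]-B.shape[0],0,0,0);cv2.imwrite("pics/c5.png",np.hstack([A,B]))
E
```

```text
shift [ 0.12 -0.06  9.91] roll 1.071 | tcp [437.7  73.  249.1] q7 -1.92 yhat [-0.331 -0.944 -0.   ] z [-0.  0. -1.] t 10.15 F [ 1.2  0.8 -0.5] open 0.993
```

View pics/c5.png

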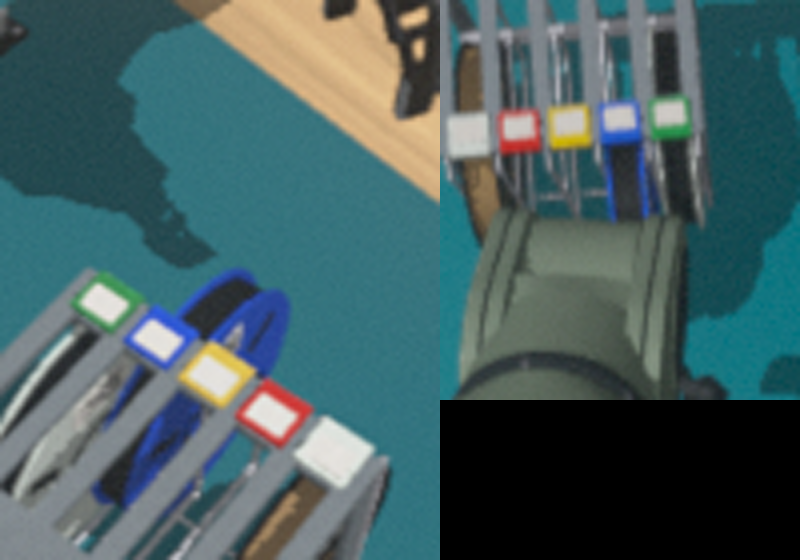

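The reel is standing upright in the lane under the blue tag, at (230,340). Positive roll drives q7 toward its limit, so I'll turn the other way.

Emit:
play_rows(motion=[[[0,0,0,-0.15],[0,0,0,-0.32],[0,0,0,-0.49],[0,0,0,-0.66],[0,0,0,-0.83]]])

```text
clock: 10.88
tcp_pos: [438.9, 72.9, 248.7]
tool_rot: [-3.044, -0.777, -0.0]
contact_force: [0.1, 0.6, 0.8]
opening: 0.994
grasp_force: 0.0
```

Emit:
play_rows(motion=[[[0,0,0,-0.17],[0,0,0,-0.34],[0,0,0,-0.51],[0,0,0,-0.68],[0,0,0,-0.85]]])

```text
clock: 11.5
tcp_pos: [438.9, 72.9, 248.7]
tool_rot: [-2.453, -1.963, -0.001]
contact_force: [0.2, 0.1, -0.5]
opening: 0.992
grasp_force: 0.0
```

Emit:
play_rows(motion=[[[0,0,2,-0.17],[0,0,5,-0.34],[0,0,9,-0.39],[0,0,11,-0.39],[0,0,11,-0.39]]])

```text
clock: 12.12
tcp_pos: [438.3, 72.9, 137.9]
tool_rot: [-2.032, -2.394, 0.002]
contact_force: [0.4, 0.1, 1.0]
opening: 0.993
grasp_force: 0.0
```

```bash
python3 - <<'E'
from lane import *
p=o-40.3*n-182*d; go(*p,38,.162+np.pi/2)
E
```

```text
shift [-0.02  0.1   9.99] roll 0.001 | tcp [438.3  72.9 137.9] q7 -0.47 yhat [ 0.987  0.162 -0.002] z [-0.002  0.    -1.   ] t 12.125 F [0.4 0.1 1. ] open 0.993
```

Emit:
play_rows(motion=[[[0,0,3,0],[0,0,6.5,0],[0,0,9.5,0],[0,0,10,0],[0,0.5,10,0]]])

```text
clock: 12.75
tcp_pos: [443.7, 73.8, 39.7]
tool_rot: [2.035, 2.393, 0.001]
contact_force: [-0.5, 0.2, 0.1]
opening: 0.997
grasp_force: 0.0
```

Emit:
play_rows(motion=[[[0,0.4,0,0],[0,0.8,0,0],[0,1.2,0,0],[0,1.6,0,0],[0,2.0,0,0]]])

```text
clock: 13.38
tcp_pos: [463.0, 76.9, 38.8]
tool_rot: [-2.035, -2.393, 0.0]
contact_force: [-0.9, -0.6, 1.8]
opening: 0.996
grasp_force: 0.0
```

Emit:
play_rows(motion=[[[0,0.3,0,0],[0,0.6,0,0],[0,0.9,0,0],[0,1.2,0,0],[0,1.5,0,0]]])

```text
clock: 14.0
tcp_pos: [477.3, 79.3, 38.9]
tool_rot: [-2.035, -2.393, 0.001]
contact_force: [-5.7, -0.8, 5.1]
opening: 0.997
grasp_force: 0.0
```

```bash
python3 - <<'E'
from lane import *
p=o-40.3*n-92*d; go(*p,38,.162+np.pi/2)
E
```

```text
shift [-0.01  5.13  0.08] roll -0.001 | tcp [477.3  79.3  38.9] q7 -0.52 yhat [ 0.987  0.161 -0.001] z [-0.001 -0.    -1.   ] t 14.0 F [-5.7 -0.8  5.1] open 0.997
```

Emit:
play_rows(motion=[[[0,0.25,0,0],[0,0.5,0,0],[0,0.75,0,0],[0,1.0,0,0],[0,1.25,0,0]]])

```text
clock: 14.62
tcp_pos: [490.2, 81.4, 38.8]
tool_rot: [-2.036, -2.393, -0.0]
contact_force: [-3.3, -0.2, 3.1]
opening: 1.002
grasp_force: 0.0
```

Emit:
play_rows(motion=[[[0,0.25,0,0],[0,0.5,0,0],[0,0.75,0,0],[0,1.0,0,0],[0,1.25,0,0]]])

```text
clock: 15.25
tcp_pos: [502.6, 83.4, 38.8]
tool_rot: [-2.036, -2.393, -0.0]
contact_force: [-3.5, -0.2, 3.7]
opening: 0.999
grasp_force: 0.0
```

Emit:
play_rows(motion=[[[0,0.25,0,0],[0,0.5,0,0],[0,0.75,0,0],[0,1.0,0,0],[0,1.25,0,0]]])

```text
clock: 15.88
tcp_pos: [514.8, 85.4, 38.8]
tool_rot: [-2.036, -2.393, -0.0]
contact_force: [-2.6, 0.8, 2.5]
opening: 0.996
grasp_force: 0.0
```

Emit:
play_rows(motion=[[[0,0.2,0,0],[0,0.4,0,0],[0,0.6,0,0],[0,0.8,0,0],[0,0.8,0,0]]])

```text
clock: 16.5
tcp_pos: [520.9, 86.3, 38.4]
tool_rot: [-2.034, -2.392, 0.005]
contact_force: [-14.7, -1.2, 5.9]
opening: 0.994
grasp_force: 0.0
```

```bash
python3 - <<'E'
from lane import *
p=o-40.3*n-92*d; go(*p,38,.162+np.pi/2)
E
```

```text
shift [-0.    0.71  0.04] roll -0.001 | tcp [520.9  86.3  38.4] q7 -0.48 yhat [ 0.987  0.161 -0.004] z [-0.004 -0.001 -1.   ] t 16.5 F [-14.7  -1.2   5.9] open 0.994
```

The force rose to 14.7 N, which suggests the back stop. Backing off and checking.

Emit:
play_rows(motion=[[[0,-0.5,0,0],[0,-3,0,0],[0,-7,0,0],[0,-10,-1,0],[0,-10,-6,0]]])

```text
clock: 17.12
tcp_pos: [421.9, 70.6, 98.1]
tool_rot: [-2.032, -2.393, 0.005]
contact_force: [1.7, 0.3, 0.9]
opening: 0.993
grasp_force: 0.0
```

Emit:
play_rows(motion=[[[0,0,-6,0],[0,0,-12,0],[0,0,-18,0],[0,0,-18,0]]])

```text
clock: 17.62
tcp_pos: [425.1, 70.6, 282.1]
tool_rot: [2.034, 2.389, 0.008]
contact_force: [-0.3, 0.1, -2.1]
opening: 0.996
grasp_force: 0.0
```

```bash
python3 - <<'E'
from lane import *
import fit
from scipy.optimize import minimize_scalar
S=snap("scene","x6.png");B0=snap("top","y6.png")
# predicted pixels: rear equator & top of reel for cx values
for cx in(48,54.5,57):
    c=o-40.3*n+cx*d
    print(cx,"scene top rear edge z149",proj(S,[*(c-68*d+15*n),149]).round(1),"rear equator",proj(S,[*(c-90*d+15*n),90]).round(1),
      "top: rear eq",proj(B0,[*(c-90*d),90]).round(1))
A=cv2.resize(S["color"][190:290,245:345],None,fx=4,fy=4,interpolation=2);B=cv2.resize(B0["color"][130:205,170:265],None,fx=4,fy=4,interpolation=2)
B=cv2.copyMakeBorder(B,0,A.shape[0]-B.shape[0],0,0,0);cv2.imwrite("pics/c6.png",np.hstack([A,B]))
E
```

```text
rack x y yaw tagx [6.12243e+02 1.41982e+02 1.62000e-01 3.10110e+01]
[[-0.1, 0.0], [-0.4, -0.2], [-0.3, -0.2], [-0.4, -0.2], [-0.2, -0.2], [-0.1, 0.1], [0.1, -0.5], [-0.0, -0.1], [0.1, -0.3], [-0.2, -0.2], [0.6, 0.0], [-1.1, 0.3], [-3.1, 0.5], [1.1, 2.2], [0.7, -1.0], [-0.9, -1.6]]
48 scene top rear edge z149 [291.3 236.3] rear equator [294.7 243. ] top: rear eq [219.5 189.9]
54.5 scene top rear edge z149 [289.8 238. ] rear equator [293.3 244.6] top: rear eq [219.4 188. ]
57 scene top rear edge z149 [289.2 238.7] rear equator [292.8 245.3] top: rear eq [219.3 187.3]
```

View pics/c6.png

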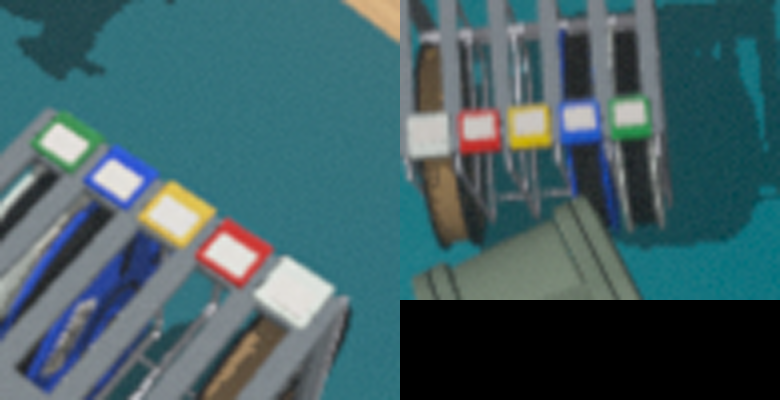

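The top view puts the blue reel's rear edge at row ≈187, which fits fully home and lines up with its neighbours. I'll move the arm aside and check this numerically.

Emit:
play_rows(motion=[[[-4,0,0,0],[-9,0,0,0],[-14,0,0,0],[-19,0,0,0],[-23,0,0,0]]])

```text
clock: 18.35
tcp_pos: [460.5, -158.4, 277.3]
tool_rot: [-2.036, -2.391, 0.001]
contact_force: [0.4, -0.5, 0.2]
opening: 0.99
grasp_force: 0.0
```

```bash
python3 - <<'E' | tail -8
from lane import *
import fit
T0=fit.T
B=snap("top","y7.png");c=(200,162,230,200)
l,st=fit.bm(B,c);print(st[1:])
m=np.isin(l,[i for i in range(1,len(st)) if st[i,4]>8]);ys,xs=np.nonzero(m);print("bottom row",ys.max(),"cols",xs[ys>=ys.max()-1])
for cx in(50,54.5,57):
    for s in(15,-15):
        h=[proj(B,[*(o-40.3*n+(cx-90*np.cos(t))*d+s*n),90+90*np.sin(t)]) for t in np.linspace(-.6,.6,25)]
        k=max(h,key=lambda p:p[1]);print(cx,s,k.round(1))
E
```

```text
[220 167   5  20  44]]
bottom row 186 cols [215 223 224 215 223 224]
50 15 [215.5 190.3]
50 -15 [224.2 189.5]
54.5 15 [215.4 189.1]
54.5 -15 [224.1 188.2]
57 15 [215.4 188.4]
57 -15 [224.1 187.5]
```

```bash
python3 -c "
from bench import arm
print(arm.finish_job())"
```

```text
the job is handed in; nothing more can be done
None
```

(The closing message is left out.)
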